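# Raise the shaker's speed by four clicks and start it

### The arm

A 6-joint arm with a two-finger parallel gripper is mounted at the origin on the work surface. World frame = base frame: x ahead of the robot, y to its left, z up, the work surface at z = 0. Lengths are in m, angles in rad, forces in N, time in s.
With the tool pointing down it reaches from about 0.25 to 0.775 m from the base axis. Payload 4 kg.
Tool frame: the origin (TCP) lies midway between the tips of the shut fingers; the grasp point (between the pads) lies 19 mm behind it; z points along the fingers, y is the line along which they close (so a half turn about z gives the same grasp; the last joint's range is limited). The gripper opens to 94 mm and grips with 3 to 60 N. Pads are 16 mm wide; open, the fingers measure 119 mm over their backs; the gripper's body (75 mm by 177 mm) begins 78 mm behind the grasp point.
Start: joints at [-1.312, 0.087, 1.371, -0, 1.684, -0.103], TCP at [0.195, -0.514, 0.206] pointing down, gripper open.
Joint ranges: [-3.1, 3.1], [-0.76, 2.03], [0.27, 2.55], [-1.08, 4.22], [0.17, 2.65], [-2.57, 2.57]. Speed limits (rad/s): [2.79, 2.79, 3.14, 3.14, 3.14, 3.14].

### API

Orientations are given as a unit quaternion [w, x, y, z].
In Python, from bench import r gives the robot as it stands.
- The arm moves only by the tool carry_out, never from a script. Its argument "plan" is a list that holds one entry, the list of rows, each a list of 5 numbers: the closure, from -1 (fully open) to 1 (shut), so that 0 is half open, then the shift along the tool's x, y, z in m, then the turn about the tool's z in rad. A call has 1 to 12 rows; each row shifts and turns the commanded pose from where the row before left it, along the tool's axes as they then stand; what a row does not reach is not made up. A row lasts 1/12 s, in which the tool goes at most 41.7 mm and 7.16 degrees, less where a joint would pass 70% of its speed; a pose out of reach is approached as far as the arm can. A call is refused whole if a number of a shift passes 0.0417 or a number of a turn 0.125, either way. A call with a gripper value outside its range is refused whole. The fingers move at their own pace and stop on an object; "squeeze" is the grip in N (left out, the last holds). Time passes only in rows, so rows that do not move let the fingers close. It gives the time, the measured TCP pose, the force, the opening and the grip force at its end, in the units of the state.
- r.read_state(): the state, without advancing time (a new reading comes with each control period).
- r.snapshot(name): name is "scene" or "side" or "wrist"; returns a dict with "img" (384x512x3 uint8, blue, green, red), "vfov" (degrees; the focal length in pixels is half the picture's height over the tangent of half this angle, whatever the lens; pixels are square), "cx", "cy" (the principal point, pixels), "k1" (the pictures are not rectified: a ray, as slopes to the right and down, at radius r is drawn at 1 + k1 r^2 times it, then the intrinsics apply), "R" (3x3) and "t" (3): a world point X has camera coordinates R X + t. Camera axes: x right, y down, z forward; pixel columns grow to the right and rows downward; lengths in m; the calibration is good to about 2 mm. A picture is of the moment at which its call begins. There is no depth.
- r.sign_off(): hands the job in; it is judged then, once.
The state is a dict: "time_s": time; "joint_positions": joint angles; "dq": joint speeds; "effort": joint torques, N m; "tcp_pos": TCP position; "orientation": TCP orientation; "wrist_force": force on the tool from outside, world axes, zero at the start; "moment": the same for the moment, N m; "opening": finger opening in m; "grip_force": force on a finger pad.
Only numpy, scipy, OpenCV 4.12 (cv2) and the standard library are available. Lean on these libraries where they do the work, as an engineer would, in place of code of your own. Each camera call takes 0.05 s, during which the arm holds its last target. There are 200 camera calls.

### The job

Raise the tube shaker's speed by exactly four clicks: with a fingertip, push the lug of its click-stop dial round clockwise (seen from above) four clicks up from its lowest setting, where it stands now, never pinching the lug. When the dial rests at the fourth click, press the larger of the two round buttons (start) fully down and let it spring back. Do not press the small button, and leave everything else standing where it is.

Things in the scene. Friction and masses are not known exactly. Their poses are not given: they have to be found in the camera images.
- dial (a joint): angle of the click-stop dial, rad, growing clockwise seen from above. Eight click positions 0.5236 rad (30 degrees) apart, 0 to 3.665, with end stops just beyond. It always starts at 0, the lowest; four clicks from there is 2.094. A sprung ball holds it: about 5 N on the lug starts it moving; well past half-way to the next click it jumps there by itself and stays.
- dial_axis (a point): point on the dial's vertical axis, on top of its aluminium disc (80 mm across; top 65 mm above the bench, 5 mm above the deck). A thin grey bezel, 112 mm across, top 62 mm above the bench, surrounds it, set at a different angle each time; its eight marks show the clicks. z up; from this point's x axis the lug points 195 degrees counter-clockwise at the first click, 75 at the fifth
- lug_mid (a point): middle of the lug, the one upright black fin on the disc, turning with it: 24 mm long along the radius (15 to 39 mm from the axis), 12 mm thick, 24 mm high above the disc. This point is 30 mm from the axis, 12 mm above the disc's top; its x axis points outwards along the radius; clockwise is towards its -y, so the lug is pushed on its +y face
- start_top (a point): centre of the top of the start button, the larger round grey button (32 mm across), on the deck at the shaker's right end, on its far side; goes down 6 mm, spring about 5 N at the bottom
- start (a joint): travel of the start button in m, 0 when up, 0.006 fully down
- stop (a joint): travel of the stop button in m, the smaller round grey button (16 mm across) nearer the robot at the shaker's right end, 0 when up; not to be pressed
- shaker: white bench shaker, fixed, 180 x 400 mm, deck 60 mm high; a tube block stands on its left part up to 110 mm above the bench. Origin under its centre, x to its far side, y to its left. The dial's axis is at y = -20 mm, the start button at x = 35, y = -150 mm, the stop button at x = -45, y = -155 mm
- vial: small capped glass vial, 22 mm across, 40 mm tall, standing loose on the deck between dial and buttons; origin at the centre of its foot; leave alone
- jar: loose reagent jar, 68 mm across, 110 mm tall, on the bench behind the shaker; origin under its foot; leave alone
- beaker: loose glass cup, 70 mm across, 85 mm tall, on the bench behind the shaker; origin under its foot; leave alone
- wash: loose bottle, 64 mm across, 150 mm tall, on the bench left of the shaker; origin under its foot; leave alone
- spatula: loose steel spatula, 150 mm long, lying in front of the shaker; leave alone
- dish: loose shallow glass dish, 70 mm across, 16 mm tall, in front of the shaker; leave alone
- capbox: loose clear box with dividers, 120 x 90 x 45 mm, on the bench right of the shaker; leave alone

How it is judged:
On the way, in this order (a step that is already met when the one before it is completed fails the run):
1. the dial rests four clicks clockwise of where it started (value of joint dial between 1.945 and 2.245 rad and velocity of joint dial between -0.3 and 0.3 rad/s and value of joint start below 0.002 m), for 0.3 s.
2. the start button is pressed fully down (value of joint start above 0.0045 m), for 0.05 s.
At the end, for the whole second after the job is handed in: The dial rests four clicks (2.094 rad, within 0.15) clockwise of its lowest setting, where it started, the start button has been pressed down 4.5 mm or more after that and is up again, and the stop button is up (value of joint dial between 1.945 and 2.245 rad and velocity of joint dial between -0.1 and 0.1 rad/s and value of joint start below 0.002 m and value of joint stop below 0.0015 m); the robot touches nothing.
It fails at once if the start button is pressed (over 3 mm) while the dial is not at the fourth click (value of joint start above 0.003 m and not (value of joint dial between 1.945 and 2.245 rad)).
It fails at once if the stop button is pressed (over 2 mm) (value of joint stop above 0.002 m).
It fails at once if the lug is pinched: the fingers press on both of its faces at once (over 2 N each) (contact force between the fingers and dial_c1 above 2 N and contact force between the fingers and dial_c2 above 2 N).
It fails at once if a bystander is lifted, knocked or shifted by more than 20 mm (distance of any of vial, jar, beaker, wash, spatula, dish, capbox from where it was at the start of the episode above 0.02 m).
It fails at once if a bystander is tipped over (angle between any of vial, jar, beaker, wash, dish, capbox's own z axis and vertical above 0.5 rad).
It also fails if it takes over 59 s, if anything falls off the work surface, if the arm or the gripper's body presses on something with over 40 N, if the wrist force passes 120 N, or if a joint passes its speed limit or range.

## Working session

There is one attempt and no reset: what is moved stays moved. The work goes in short steps, Python scripts to look and compute and a tool call to move; the robot and the scene stay as the last step left them, time stands still between calls to the robot, and variables do not carry over. Pictures are saved under pics/ and viewed, at most 12 in all, crops included, and the job is handed in when it is done.

Besides the shell and the picture viewer there is one more tool, called after "Emit:" in YAML: its name, and indented under it one key for each argument. carry_out: Moves the arm, as the interface text tells. Its arguments: {"type":"object","properties":{"plan":{"type":"array","items":{"type":"array","items":{"type":"array","items":{"type":"number"}}}},"squeeze":{"type":"number"}},"required":["plan"]}

```bash
mkdir -p pics
cat > h.py <<'E'
import numpy as np, cv2, pickle
from bench import r
def K(s):
    f=s["img"].shape[0]/2/np.tan(np.radians(s["vfov"])/2); return f
def ray(s,u,v):
    f=K(s); d=np.array([(u-s["cx"])/f,(v-s["cy"])/f]); p=d.copy()
    for _ in range(30): p=d/(1+s["k1"]*(p@p))
    R=np.array(s["R"]); return -R.T@np.array(s["t"]), R.T@np.array([p[0],p[1],1])
def onz(s,u,v,z):
    c,d=ray(s,u,v); return c+d*(z-c[2])/d[2]
def proj(s,X):
    c=np.array(s["R"])@np.array(X)+np.array(s["t"]); p=c[:2]/c[2]; p=p*(1+s["k1"]*(p@p)); return p*K(s)+[s["cx"],s["cy"]]
E
python3 - <<'E'
from h import *
for n in ["scene","side","wrist"]:
    s=r.snapshot(n); pickle.dump(s,open(n+".pkl","wb")); cv2.imwrite(f"pics/{n}0.png",s["img"])
    print(n,s["vfov"],s["k1"],-np.array(s["R"]).T@s["t"])
print(r.read_state())
E
```

```text
scene 54.00686162855054 -0.1190953333047722 [ 1.25944642 -0.12586925  0.63245719]
side 55.8278471745258 -0.07212293189006738 [ 0.26634546 -0.54345432  0.55685883]
wrist 68.53965381923972 0.022349074527780614 [ 0.25800552 -0.4907756   0.38243123]
{'time_s': 0.15, 'joint_positions': array([-1.31210058e+00,  8.78548713e-02,  1.37190784e+00, -1.20059202e-05,
        1.68359181e+00, -1.03121926e-01]), 'dq': array([ 0.00072226, -0.00273795, -0.00398565,  0.00017081,  0.00127772,
       -0.00064363]), 'effort': array([ 4.43806930e-04, -3.40642691e+01, -3.02794147e+01,  7.18071498e-02,
        3.04973416e-02, -1.18512935e-04]), 'tcp_pos': array([ 0.19455876, -0.51399004,  0.20453461]), 'orientation': array([-8.77802768e-04,  9.83680316e-01,  1.79922925e-01, -7.44031203e-05]), 'wrist_force': array([-0.44879232,  0.81875902,  1.00776556]), 'moment': array([-0.00122302,  0.00591594,  0.02163378]), 'grip_force': 0.0, 'opening': 0.09387027046287283}
```

View pics/scene0.png

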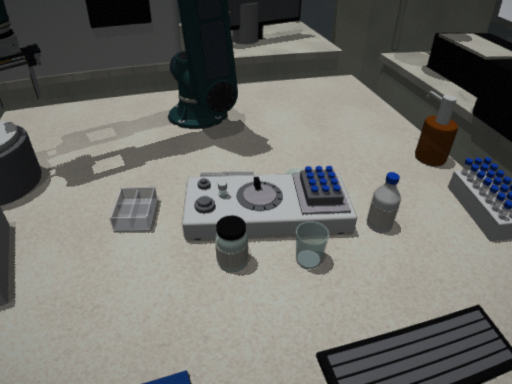

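View pics/side0.png

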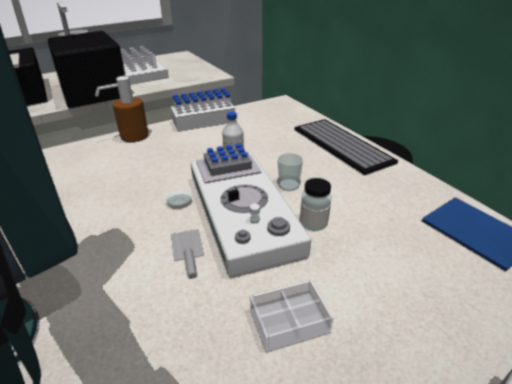

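The scene view shows the dial at about (259,195), start at (205,204), stop at (204,184), the vial at (223,188) and the lug at (257,183). In the side view the dial is at (244,199), start at (278,226), stop at (242,236), the vial at (254,213) and the lug at (233,196).

Run:
```python
from h import *
a=pickle.load(open("scene.pkl","rb")); b=pickle.load(open("side.pkl","rb"))
ca=cv2.resize(a["img"][160:250,175:365],None,fx=4,fy=4,interpolation=cv2.INTER_CUBIC)[:300,:800]
cb=cv2.resize(b["img"][165:285,180:320],None,fx=4,fy=4,interpolation=cv2.INTER_CUBIC)
cv2.imwrite("pics/ca.png",cv2.resize(a["img"][165:245,175:365],None,fx=4,fy=4,interpolation=cv2.INTER_CUBIC)); cv2.imwrite("pics/cb.png",cb)
for n,s,P in [("scene",a,dict(dial=(259,195,.062),start=(205,203,.07),stop=(204,183,.07),vial=(223,194,.06),lug=(257,183,.077))),("side",b,dict(dial=(244,199,.062),start=(278,226,.07),stop=(242,236,.07),vial=(254,219,.06),lug=(233,196,.077)))]:
    for k,(u,v,z) in P.items(): print(n,k,onz(s,u,v,z).round(4))
```

```text
scene dial [0.5816 0.0732 0.062 ]
scene start [ 0.5893 -0.0586  0.07  ]
scene stop [ 0.5128 -0.049   0.07  ]
scene vial [ 0.5544 -0.0098  0.06  ]
scene lug [0.5532 0.0756 0.077 ]
side dial [0.58   0.0673 0.062 ]
side start [ 0.5907 -0.0627  0.07  ]
side stop [ 0.5113 -0.0527  0.07  ]
side vial [ 0.5649 -0.0067  0.06  ]
side lug [0.5542 0.0718 0.077 ]
```

View pics/ca.png

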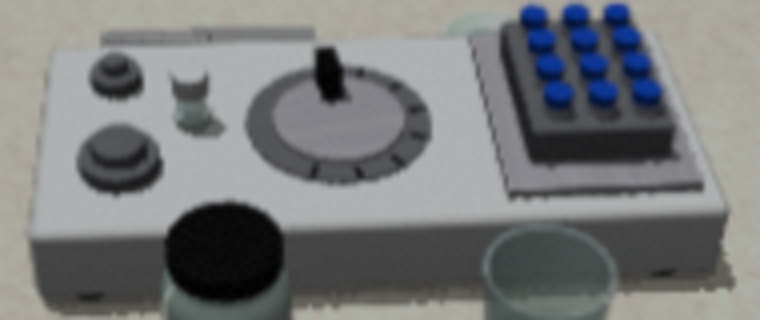

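View pics/cb.png

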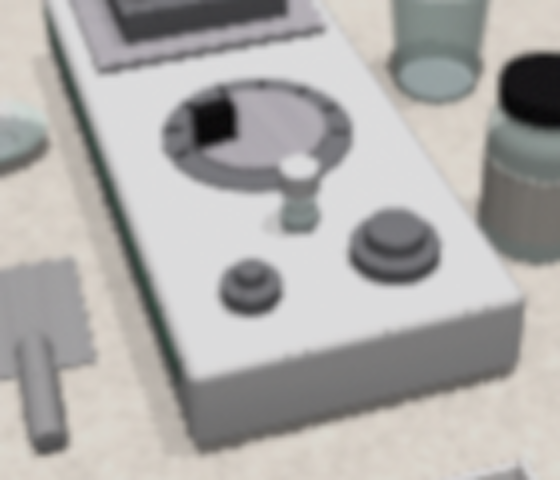

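The crops show the bezel centred at ca(339,124), i.e. (259.8,196), and at cb(257,134), i.e. (244.3,198.5). The lug points towards the robot, with its black top near ca(324,50) and cb(213,103). The start button's top is at ca(119,146) and cb(395,228), and stop's at ca(117,63) and cb(251,268).

Run:
```python
from h import *
a=pickle.load(open("scene.pkl","rb")); b=pickle.load(open("side.pkl","rb"))
def tri(p,q):
    p=np.array(p)/4+[175,165]-.4; q=np.array(q)/4+[180,165]-.4
    c,d=ray(a,*p); e,f=ray(b,*q); d/=np.linalg.norm(d); f/=np.linalg.norm(f)
    s=np.linalg.lstsq(np.c_[d,-f],e-c,rcond=None)[0]; x,y=c+s[0]*d,e+s[1]*f
    return ((x+y)/2).round(4), round(np.linalg.norm(x-y),4)
for k,p,q in [("dial",(339,124),(257,134)),("start",(119,146),(395,228)),("stop",(117,62),(251,268)),("lugtop",(324,50),(213,103)),("vialfoot",(193,122),(299,222)),("vialtop",(190,75),(299,168))]: print(k,*tri(p,q))
# black lug mask: outline at top height, both views
for n,s,(x0,y0,x1,y1) in [("scene",a,(245,172,275,195)),("side",b,(222,184,246,206))]:
    m=(s["img"][y0:y1,x0:x1].max(2)<45).astype(np.uint8); v,u=np.nonzero(m)
    print(n,len(u),(u.min()+x0,u.max()+x0,v.min()+y0,v.max()+y0), onz(s,u.mean()+x0,v.mean()+y0,.077).round(4))
for n,s,p in [("sc",a,np.array((339,124))/4+[175,165]-.4),("si",b,np.array((257,134))/4+[180,165]-.4)]: print(n,onz(s,*p,.062).round(4))
```

```text
dial [0.5825 0.0735 0.0603] 0.001
start [ 0.5929 -0.0601  0.079 ] 0.0001
stop [ 0.5136 -0.0493  0.0789] 0.0014
lugtop [0.5534 0.0711 0.0946] 0.0024
vialfoot [ 0.5622 -0.012   0.0624] 0.0014
vialtop [ 0.5627 -0.0123  0.0986] 0.0007
scene 68 (np.int64(254), np.int64(260), np.int64(177), np.int64(189)) [0.5548 0.0748 0.077 ]
side 83 (np.int64(229), np.int64(237), np.int64(190), np.int64(200)) [0.5557 0.075  0.077 ]
sc [0.584  0.0734 0.062 ]
si [0.5814 0.0707 0.062 ]
```

Emit:
carry_out:
  plan:
    - [[1,0.0266,-0.0199,0,0],[1,0.0266,-0.0199,0,0],[1,0.0266,-0.0199,0,0],[1,0.0266,-0.0199,0,0],[1,0.0266,-0.0199,0,0],[1,0.0266,-0.0199,0,0],[1,0.0266,-0.0199,0,0],[1,0.0266,-0.0199,0,0],[1,0.0266,-0.0199,0,0],[1,0.0266,-0.0199,0,0]]
  squeeze: 5

```text
time_s: 0.98
tcp_pos: [0.3734, -0.2325, 0.2053]
orientation: [-0.0, 0.984, 0.18, -0.0]
wrist_force: [0.6, -0.6, 0.2]
opening: 0.031
grip_force: 0.0
```

Emit:
carry_out:
  plan:
    - [[1,0.0266,-0.0199,0,0],[1,0.0266,-0.0199,0,0],[1,0.0266,-0.0199,0,0],[1,0.0266,-0.0199,0,0],[1,0.0266,-0.0199,0,0],[1,0.0266,-0.0199,0,0],[1,0.0266,-0.0199,0,0],[1,0.0266,-0.0199,0,0],[1,0.0266,-0.0199,0,0],[1,0.0266,-0.0199,0,0],[1,0,0,0,0]]

```text
time_s: 1.9
tcp_pos: [0.5529, 0.0508, 0.2041]
orientation: [-0.001, 0.983, 0.183, -0.0]
wrist_force: [-1.0, -0.8, 0.4]
opening: 0.0006
grip_force: 0.0
```

Emit:
carry_out:
  plan:
    - [[1,0,0,0,-0.12],[1,0,0,0,-0.12],[1,0,0,0,-0.12],[1,0,0,0,-0.12],[1,0,0,0,-0.12],[1,0,0,0,-0.12],[1,0,0,0,-0.12],[1,0,0,0,-0.12],[1,0,0,0,-0.12],[1,0,0,0,-0.12],[1,0,0,0,-0.12],[1,0,0,0,-0.12]]

```text
time_s: 2.9
tcp_pos: [0.5508, 0.0454, 0.2051]
orientation: [-0.0, 0.619, 0.786, -0.0]
wrist_force: [0.4, -0.4, 0.1]
opening: 0.0007
grip_force: 0.0
```

Emit:
carry_out:
  plan:
    - [[1,0,0,0,-0.12],[1,0,0,0,-0.12],[1,0,0,0,-0.12],[1,0,0,0,-0.12],[1,0,0,0,-0.12],[1,0,0,0,-0.12],[1,0,0,0,-0.12],[1,0,0,0,-0.12],[1,0,0,0,-0.12],[1,0,0,0,-0.12],[1,0,0,0,-0.1],[1,0,0,0,0]]

```text
time_s: 3.9
tcp_pos: [0.5509, 0.0454, 0.2051]
orientation: [-0.0, 0.019, 1.0, -0.0]
wrist_force: [1.0, 0.2, -0.3]
opening: 0.0004
grip_force: 0.0
```

Run:
```python
from h import *
s=r.snapshot("wrist"); pickle.dump(s,open("w1.pkl","wb")); cv2.imwrite("pics/w1.png",s["img"])
t=r.read_state(); q=t["orientation"]; print(t["tcp_pos"],q,np.degrees(2*np.arctan2(q[2],q[1])),t["joint_positions"],t["opening"])
for n,X in dict(dial=(.5825,.0725,.065),start=(.593,-.06,.079),stop=(.5136,-.0493,.079),lug=(.5534,.0735,.089)).items(): print(n,proj(s,X).round(1))
```

```text
[0.55094628 0.0455337  0.20518998] [-3.39216676e-04  2.12280542e-02  9.99774589e-01 -1.58954343e-04] 177.56726126437292 [-1.99019118e-02  9.41460588e-02  1.36382008e+00 -3.19060839e-04
  1.68430537e+00 -1.54827497e+00] 0.00026560695926457635
dial [282.  206.8]
start [167.1 223.6]
stop [168.6 153.5]
lug [284.3 187.3]
```

View pics/w1.png

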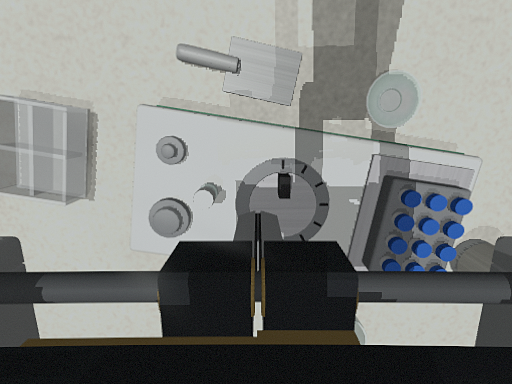

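The wrist view confirms the measurements: dial at (282,205), lug pointing up the picture at (284,187), vial near (208,195), start at (170,217) and stop at (172,149). The fingertip is beside the lug on its pushing side, so I descend.

Emit:
carry_out:
  plan:
    - [[1,0,0,0.0165,0],[1,0,0,0.0165,0],[1,0,0,0.0165,0],[1,0,0,0.0165,0],[1,0,0,0.0165,0],[1,0,0,0.0165,0],[1,0,0,0.0165,0],[1,0,0,0.0165,0],[1,0,0,0,0],[1,0,0,0,0]]

```text
time_s: 4.78
tcp_pos: [0.5504, 0.0459, 0.0725]
orientation: [-0.001, 0.021, 1.0, -0.0]
wrist_force: [0.8, -0.3, -0.1]
opening: 0.0004
grip_force: 0.0
```

Emit:
carry_out:
  plan:
    - [[1,0,0.002,0,0],[1,0,0.002,0,0],[1,0,0.002,0,0],[1,0,0.001,0,0],[1,0,0,0,0],[1,0,0,0,0]]

```text
time_s: 5.28
tcp_pos: [0.5519, 0.0532, 0.0739]
orientation: [0.0, 0.02, 1.0, -0.0]
wrist_force: [0.2, -0.7, 0.1]
opening: 0.0005
grip_force: 0.0
```

Emit:
carry_out:
  plan:
    - [[1,0,0.001,0,0],[1,0,0.001,0,0],[1,0,0,0,0],[1,0,0,0,0]]

```text
time_s: 5.62
tcp_pos: [0.5517, 0.0551, 0.0734]
orientation: [-0.0, 0.02, 1.0, -0.0]
wrist_force: [-0.2, -1.5, 0.1]
opening: 0.0003
grip_force: 0.0
```

Emit:
carry_out:
  plan:
    - [[1,0,0.001,0,0],[1,0,0,0,0]]

```text
time_s: 5.78
tcp_pos: [0.5517, 0.056, 0.0734]
orientation: [-0.0, 0.02, 1.0, -0.0]
wrist_force: [0.0, 0.5, 0.6]
opening: 0.0003
grip_force: 0.2
```

Emit:
carry_out:
  plan:
    - [[1,0,0.001,0,0],[1,0,0,0,0]]

```text
time_s: 5.95
tcp_pos: [0.5517, 0.0563, 0.0734]
orientation: [-0.0, 0.02, 1.0, -0.001]
wrist_force: [-1.2, -2.5, 0.5]
opening: 0.0002
grip_force: 1.5
```

Emit:
carry_out:
  plan:
    - [[1,0,0.001,0,0],[1,0,0,0,0]]

```text
time_s: 6.12
tcp_pos: [0.5517, 0.0566, 0.0735]
orientation: [-0.0, 0.02, 1.0, -0.002]
wrist_force: [-0.2, -4.9, 0.5]
opening: 0.0006
grip_force: 2.7
```

Emit:
carry_out:
  plan:
    - [[1,0,0.001,0,0],[1,0,0,0,0]]

```text
time_s: 6.28
tcp_pos: [0.5516, 0.0567, 0.0735]
orientation: [-0.0, 0.02, 1.0, -0.002]
wrist_force: [-1.8, -7.4, 0.3]
opening: 0.0007
grip_force: 3.5
```

Emit:
carry_out:
  plan:
    - [[1,0.001,0.0019,0,0.06],[1,0.001,0.0019,0,0.06],[1,0.001,0.0019,0,0.06],[1,0.001,0.0019,0,0.06],[1,0.001,0.0019,0,0.06],[1,0.001,0.0019,0,0.06],[1,0.001,0.0019,0,0.06],[1,0.001,0.0019,0,0.06],[1,0,0,0,0],[1,0,0,0,0]]
  squeeze: 30

```text
time_s: 7.12
tcp_pos: [0.5475, 0.0738, 0.0734]
orientation: [-0.0, 0.257, 0.966, -0.002]
wrist_force: [-1.9, -5.8, 0.4]
opening: 0.0002
grip_force: 2.8
```

```bash
cat > st.py <<'E'
from h import *
import sys
t=r.read_state(); q=t["orientation"]; h=2*np.arctan2(q[2],q[1]); d=np.array([.5825,.0725])-0
v=t["tcp_pos"][:2]-d; x=np.array([np.cos(h),np.sin(h)]); y=np.array([np.sin(h),-np.cos(h)])
print("heading",np.degrees(h).round(1),"tool-axes rel axis",(v@x).round(4),(v@y).round(4),t["tcp_pos"],t["wrist_force"].round(1))
for n in ("side","scene"):
    s=r.snapshot(n); c=proj(s,(.5825,.0725,.075)).astype(int)
    o=s["img"][c[1]-30:c[1]+30,c[0]-40:c[0]+40]; cv2.imwrite(f"pics/{n}_c.png",o)
a=[cv2.resize(cv2.imread(f"pics/{n}_c.png"),None,fx=5,fy=5,interpolation=cv2.INTER_CUBIC) for n in ("side","scene")]
cv2.imwrite(sys.argv[1],np.hstack(a))
E
python3 st.py pics/p1.png
```

```text
heading 150.2 tool-axes rel axis 0.031 -0.0163 [0.54753519 0.07377256 0.07341386] [-1.9 -5.8  0.4]
```

View pics/p1.png

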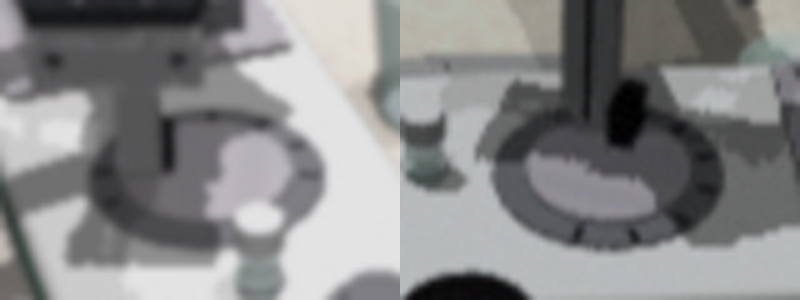

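The lug has followed to roughly 30°, next to the shut fingertip, at crop px (170,140) in the side view and (627,110) in the scene view. Nothing else has moved, so I carry on.

Emit:
carry_out:
  plan:
    - [[1,0.001,0.0019,0,0.06],[1,0.001,0.0019,0,0.06],[1,0.001,0.0019,0,0.06],[1,0.001,0.0019,0,0.06],[1,0.001,0.0019,0,0.06],[1,0.001,0.0019,0,0.06],[1,0.001,0.0019,0,0.06],[1,0.001,0.0019,0,0.06],[1,0.001,0.0019,0,0.06],[1,0.001,0.0019,0,0.06],[1,0,0,0,0],[1,0,0,0,0]]

```text
time_s: 8.22
tcp_pos: [0.5536, 0.0953, 0.0733]
orientation: [-0.0, 0.531, 0.847, -0.001]
wrist_force: [-2.5, -2.2, 1.2]
opening: 0.0003
grip_force: 1.4
```

```bash
python3 st.py pics/p2.png
```

```text
heading 115.8 tool-axes rel axis 0.0332 -0.0161 [0.55360729 0.09534966 0.07328617] [-2.5 -2.2  1.2]
```

Emit:
carry_out:
  plan:
    - [[1,0.0007,0.0019,0,0.06],[1,0.0007,0.0019,0,0.06],[1,0.0007,0.0019,0,0.06],[1,0.0007,0.0019,0,0.06],[1,0.0007,0.0019,0,0.06],[1,0.0007,0.0019,0,0.06],[1,0.0007,0.0019,0,0.06],[1,0.0007,0.0019,0,0.06],[1,0.0007,0.0019,0,0.06],[1,0,0,0,0],[1,0,0,0,0]]

```text
time_s: 9.23
tcp_pos: [0.569, 0.1069, 0.0734]
orientation: [-0.001, 0.737, 0.675, 0.0]
wrist_force: [-3.2, 2.3, 2.0]
opening: 0.0004
grip_force: 1.6
```

```bash
python3 st.py pics/p3.png
```

```text
heading 85.0 tool-axes rel axis 0.0331 -0.0165 [0.5689753  0.106878   0.07341936] [-3.2  2.3  2. ]
```

View pics/p3.png

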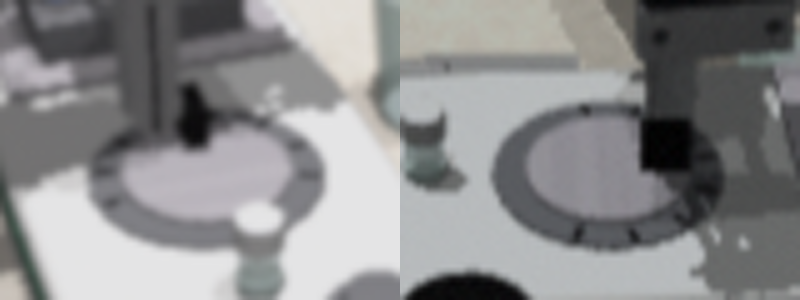

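The lug is now at about the third click, in contact with the fingertip, at crop px (190,115) in the side view and (665,145) in the scene view. The last click goes in small steps.

Emit:
carry_out:
  plan:
    - [[1,0.0009,0.0019,0,0.06],[1,0.0009,0.0019,0,0.06],[1,0.0009,0.0019,0,0.06],[1,0.0009,0.0019,0,0.06],[1,0,0,0,0],[1,0,0,0,0]]

```text
time_s: 9.83
tcp_pos: [0.5783, 0.1077, 0.0735]
orientation: [0.0, 0.813, 0.583, 0.001]
wrist_force: [0.4, -0.1, -0.8]
opening: 0.0004
grip_force: 0.0
```

Emit:
carry_out:
  plan:
    - [[1,0.0005,0.001,0,0.03],[1,0,0,0,0],[1,0,0,0,0]]

```text
time_s: 10.08
tcp_pos: [0.5789, 0.1077, 0.0734]
orientation: [0.0, 0.822, 0.57, 0.0]
wrist_force: [-0.1, 0.3, 0.4]
opening: 0.0002
grip_force: 0.1
```

Emit:
carry_out:
  plan:
    - [[1,0.0005,0.001,0,0.03],[1,0,0,0,0],[1,0,0,0,0]]

```text
time_s: 10.33
tcp_pos: [0.5795, 0.108, 0.0734]
orientation: [-0.0, 0.83, 0.558, -0.0]
wrist_force: [-1.6, 0.2, 0.6]
opening: 0.001
grip_force: 0.8
```

```bash
python3 st.py pics/p4.png
```

```text
heading 67.8 tool-axes rel axis 0.0317 -0.0162 [0.57951212 0.10795946 0.07342294] [-1.6  0.2  0.6]
```

View pics/p4.png

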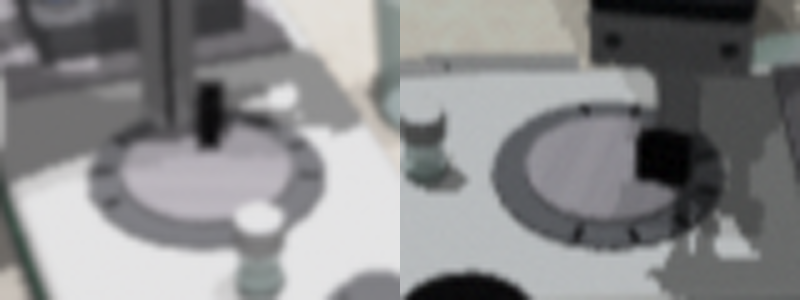

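Emit:
carry_out:
  plan:
    - [[1,0.0005,0.001,0,0.03],[1,0.0005,0.001,0,0.03],[1,0,0,0,0],[1,0,0,0,0]]

```text
time_s: 10.77
tcp_pos: [0.5807, 0.1083, 0.0733]
orientation: [-0.001, 0.846, 0.533, -0.001]
wrist_force: [-6.0, 1.4, 2.5]
opening: 0.0005
grip_force: 2.4
```

```bash
python3 st.py pics/p5.png
python3 - <<'E'
import pickle
from h import *
for n in ("side","scene"):
    s=r.snapshot(n); c=proj(s,(.5825,.0725,.075)).astype(int); x0,y0=c-[30,25]
    m=(s["img"][y0:y0+45,x0:x0+60].max(2)<25).astype(np.uint8)
    k,l,st,ce=cv2.connectedComponentsWithStats(m)
    for i in range(1,k):
        if 20<st[i,4]<200: print(n,st[i],onz(s,ce[i][0]+x0,ce[i][1]+y0,.077).round(4))
E
```

```text
heading 64.4 tool-axes rel axis 0.0315 -0.0171 [0.58070121 0.10831983 0.07330552] [-6.   1.4  2.5]
side [30 13  4 10 30] [0.5975 0.0962 0.077 ]
scene [38 21 10 11 98] [0.5948 0.0977 0.077 ]
```

The push force has risen again, and the lug's centroid lies at an azimuth of about 60° (the fourth click is at 58°). It has therefore already jumped, so I back off, lift and look.

Emit:
carry_out:
  plan:
    - [[1,0,-0.003,0,0],[1,0,-0.004,0,0],[1,0,0,-0.01,0],[1,0,0,-0.02,0],[1,0,0,-0.03,0],[1,0,0,-0.03,0],[1,0,0,-0.03,0],[1,0,-0.03,0,0],[1,0,-0.04,0,0],[1,-0.03,-0.04,0,0],[1,-0.04,0,0,0],[1,-0.04,0,0,0]]

```text
time_s: 11.97
tcp_pos: [0.436, 0.0619, 0.1947]
orientation: [0.001, 0.845, 0.534, 0.001]
wrist_force: [0.9, -0.1, -0.5]
opening: 0.0009
grip_force: 0.0
```

Emit:
carry_out:
  plan:
    - [[1,-0.04,0,0,0],[1,-0.04,0,0,0],[1,0,0,0,0],[1,0,0,0,0]]

```text
time_s: 12.3
tcp_pos: [0.4025, -0.0123, 0.1948]
orientation: [0.001, 0.848, 0.53, 0.001]
wrist_force: [0.8, 1.6, 0.5]
opening: 0.0005
grip_force: 0.0
```

```bash
python3 st.py pics/p6.png
```

```text
heading 64.0 tool-axes rel axis -0.155 -0.1247 [ 0.40250978 -0.01228258  0.1947698 ] [0.8 1.6 0.5]
```

View pics/p6.png

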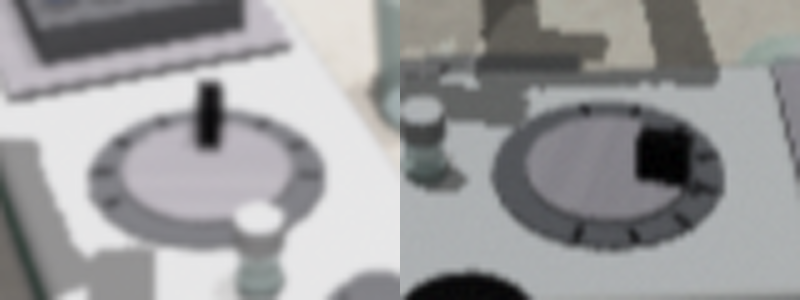

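The lug stands free and the fingers are clear of it. The eight bezel marks run clockwise from crop px (585,108) to (580,235). I compare the lug's azimuth with them numerically.

Run:
```python
from h import *
for n in ("side","scene"):
    s=r.snapshot(n); c0=proj(s,(.5825,.0725,.075)).astype(int); x0,y0=c0-[30,25]
    m=(s["img"][y0:y0+45,x0:x0+60].max(2)<45).astype(np.uint8)
    k,l,st,ce=cv2.connectedComponentsWithStats(m); i=1+np.argmax(st[1:,4])
    p=onz(s,*(ce[i]+[x0,y0]),.077); v=p[:2]-[.5825,.0725]
    print(n,st[i],p.round(4),np.degrees(np.arctan2(v[1],v[0])).round(1))
    ox,oy=c0-[40,30]
    L=[(585,108),(635,108),(683,128),(708,157),(708,188),(683,220),(635,237),(580,235)]
    if n=="scene":
        for u,w in L:
            p=onz(s,(u-400)/5+ox-.4,w/5+oy-.4,.062); v=p[:2]-[.5825,.0725]; print(np.degrees(np.arctan2(v[1],v[0])).round(1),np.hypot(*v).round(4))
    for az in (88,73,58,43,28):
        X=[.5825+.027*np.cos(np.radians(az)),.0725+.027*np.sin(np.radians(az)),.077]; print(az,(proj(s,X)-[x0,y0]).round(1),ce[i].round(1))
```

```text
side [30 13  4 11 31] [0.5956 0.094  0.077 ] 58.5
88 [25.7 18.6] [31.4 18.3]
73 [28.6 18. ] [31.4 18.3]
58 [31.5 17.9] [31.4 18.3]
43 [34.4 18.1] [31.4 18.3]
28 [37.1 18.8] [31.4 18.3]
scene [ 38  21  10  11 104] [0.5944 0.0979 0.077 ] 64.8
176.1 0.0531
149.2 0.0547
118.5 0.0531
90.3 0.0516
63.1 0.0497
31.4 0.0493
0.7 0.0483
-30.2 0.0472
88 [41.9 22.9] [42.6 25.8]
73 [42.3 24.8] [42.6 25.8]
58 [41.9 26.6] [42.6 25.8]
43 [40.7 28.3] [42.6 25.8]
28 [38.9 29.7] [42.6 25.8]
```

The dial rests at the fourth click: the lug's azimuth is about 59–62°, and the mark is at about 60°. Next is the start button.

Emit:
carry_out:
  plan:
    - [[1,0.008,0.0378,0,0],[1,0.008,0.0378,0,0],[1,0.008,0.0378,0,0],[1,0.008,0.0378,0,0],[1,0.008,0.0378,0,0],[1,0,0,0,0],[1,0,0,0,0],[1,0,0,0.035,0],[1,0,0,0.035,0],[1,0,0,0.03,0],[1,0,0,0,0],[1,0,0,0,0]]

```text
time_s: 13.5
tcp_pos: [0.5881, -0.0552, 0.0927]
orientation: [-0.001, 0.846, 0.533, -0.001]
wrist_force: [-0.1, -0.0, 0.5]
opening: 0.0004
grip_force: 0.0
```

Run:
```python
from h import *
a=[]
for n in ("side","scene"):
    s=r.snapshot(n); c=proj(s,(.59,-.059,.085)).astype(int)
    a.append(cv2.resize(s["img"][c[1]-30:c[1]+30,c[0]-40:c[0]+40],None,fx=5,fy=5,interpolation=cv2.INTER_CUBIC))
cv2.imwrite("pics/b1.png",np.hstack(a))
```

```text
(no output)
```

View pics/b1.png

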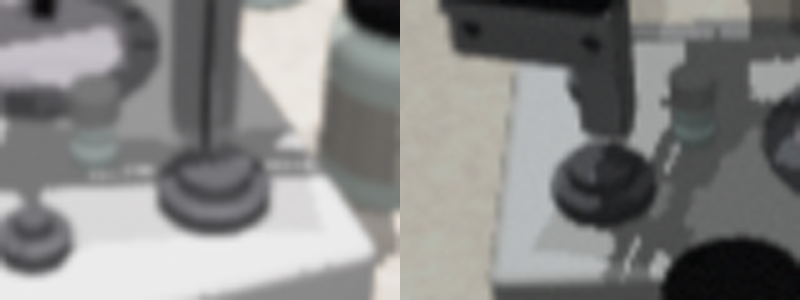

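The fingertip is right above the start button, which is centred at (213,180) in the side crop and (603,180) in the scene crop, but it is a few mm too near the robot. I shift it 5 mm and press.

Emit:
carry_out:
  plan:
    - [[1,-0.001,0.005,0,0],[1,0,0,0.004,0],[1,0,0,0.004,0],[1,0,0,0.003,0],[1,0,0,0.002,0],[1,0,0,0,0],[1,0,0,0,0]]

```text
time_s: 14.18
tcp_pos: [0.5943, -0.06, 0.0809]
orientation: [0.0, 0.847, 0.532, 0.0]
wrist_force: [-0.2, -0.2, 1.0]
opening: 0.0003
grip_force: 1.1
```

Emit:
carry_out:
  plan:
    - [[1,0,0,0.002,0],[1,0,0,0.002,0],[1,0,0,0,0],[1,0,0,0,0]]

```text
time_s: 14.52
tcp_pos: [0.5943, -0.0599, 0.077]
orientation: [0.0, 0.847, 0.532, 0.0]
wrist_force: [-0.1, -0.4, 4.4]
opening: 0.0007
grip_force: 2.2
```

Emit:
carry_out:
  plan:
    - [[1,0,0,0.002,0],[1,0,0,0,0],[1,0,0,0,0]]

```text
time_s: 14.77
tcp_pos: [0.5943, -0.0599, 0.0762]
orientation: [0.001, 0.847, 0.532, 0.0]
wrist_force: [-2.3, -0.4, 8.8]
opening: 0.0007
grip_force: 4.4
```

Emit:
carry_out:
  plan:
    - [[1,0,0,0.002,0],[1,0,0,0.001,0],[1,0,0,0,0],[1,0,0,0,0]]

```text
time_s: 15.1
tcp_pos: [0.5945, -0.0599, 0.076]
orientation: [0.001, 0.847, 0.532, 0.001]
wrist_force: [-6.1, -0.2, 18.0]
opening: 0.0001
grip_force: 9.0
```

Emit:
carry_out:
  plan:
    - [[1,0,0,-0.005,0],[1,0,0,-0.01,0],[1,0,0,-0.02,0],[1,0,0,-0.035,0],[1,0,0,-0.04,0],[1,0,0,-0.03,0],[1,0,0,0,0],[1,0,0,0,0],[1,0,0,0,0],[1,0,0,0,0]]

```text
time_s: 15.93
tcp_pos: [0.5929, -0.0595, 0.2086]
orientation: [-0.002, 0.847, 0.532, -0.002]
wrist_force: [-0.9, -0.9, -0.3]
opening: 0.0006
grip_force: 0.0
```

Run:
```python
from h import *
a=[]
for n in ("side","scene"):
    s=r.snapshot(n); c=proj(s,(.585,.01,.07)).astype(int)
    a.append(cv2.resize(s["img"][c[1]-55:c[1]+55,c[0]-65:c[0]+65],None,fx=3,fy=3,interpolation=cv2.INTER_CUBIC))
cv2.imwrite("pics/e.png",np.hstack(a))
```

```text
(no output)
```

View pics/e.png

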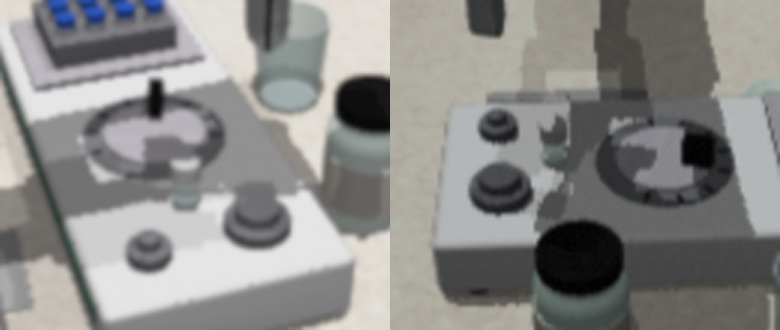

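The button reached its stop at 18 N and is up again at (257,212) in the side view. The lug is still at the fourth click, the vial is still standing, and the arm is clear.

```bash
python3 -c "
from bench import r
print(r.sign_off())"
```

```text
the job is handed in; nothing more can be done
None
```

I pushed the dial up four clicks to the fourth, pressed the start button fully down and let it spring back, then handed the job in with the arm clear; the hand-in returned no verdict.

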